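# One shot on the spring impact tester

### The job

Run one shot on the spring impact tester. First draw the striker back by its black knob until the sear catches it (the rubber buffer just behind tells you by feel that it is far enough; stop as soon as you feel it, for hauling on spoils the rubber) and let go of the knob, then take the metal coupon from the white rack and lower it gently, upright, fully home into the slot in front of the anvil. With the coupon in place and nothing touching the striker, press the trip bar down to fire, and leave the coupon standing in its slot and everything else on the bench where it is.

Things in the scene. Friction and masses are not known exactly. Their poses are not given: they have to be found in the camera images.
- tester: Spring impact tester, fixed. Origin on the bench under the rod line; x level along the rod, from the knob (robot's side) to the anvil, y left, z up. In this frame, mm: rod axis y 0, height 120; base x -74 to 92, y -52 to 52; slot blocks x 20 to 84, y -32 to 32, up to 134; carriage parts x -63 to 13, up to 142. At rest the striker's tip bars the slot: a coupon goes in only when it is cocked.
- slot_mouth (a point): Centre of the top of the coupon slot, between grey guide block and dark anvil (x 50, y 0, height 134 in the tester's frame, same axes). Slot 8.5 mm (x) by 44 mm (y), floor 38 mm below this point; its bevelled mouth widens over the top 8 mm to 21 by 56 mm. Lower the coupon gently (under 40 N); home, its top stands 42 mm above this point.
- bed_mid (a point): Point on the rod axis (x -11, y 0, height 120 in the tester's frame, same axes). Round it, on an aluminium carriage clamped up to 11 mm either way along x (differs each time, not measured), sit together the sear (steel cross rocker over the rod, sprung shut), its trip bar and, behind the collar, the rubber buffer.
- trip_mid (a point): Top of the trip bar, the dark plate at the right (-y) end of the sear rocker: this point (x -11, y -55, height 141 in the tester's frame, same axes) is fixed to the tester; the bar's centre is within 11 mm of it along x. Bar 40 mm (x) by 18 mm (y). Pressed down it swings: 7 to 9 mm (2 to 5 N) fires, and it stops at about 11 mm.
- knob_grip (a point): Middle of the neck of the striker's black pull knob, on the rod axis, 83 mm behind the tester's origin at rest; travels with the striker; axes as the tester's. Neck 22 mm in diameter, 26 mm long along the rod; behind it (robot's side) a flange 38 mm in diameter, 7 mm thick, against which fingers pinching the neck from above can pull.
- striker (a joint): Draw of the striker, m: 0 at rest, 0.005 with its tip on a coupon. Its spring pulls it forward with 6 N plus 1.2 N per 10 mm of draw. From 20 mm before the catch the sear rides up the tapered collar (up to 4 N more, for 9 mm), then along its rim (about 1 N), and drops in front of it: the catch comes at 0.022 to 0.044, as the carriage is set.
- buffer (a joint): How far the rubber buffer ring behind the collar is pressed in, m: 0 when free. The collar meets it 1.5 mm past the catch; it yields 1 mm per 4 N and is solid at 8 mm. Pressed in more than 2.5 mm (10 N on top of the striker's spring) it is spoilt.
- rack: White plastic coupon rack, 66 x 60 mm, 62 mm high, fixed. Origin: centre of its underside, z up. Three slots side by side along its x axis, each 8 mm (x) by 46 mm (y), floor 41 mm above the bench; the coupon stands in the middle one, the others are empty.
- coupon_center (a point): Centre of the coupon: loose upright aluminium plate, 6 mm thick (its x), 40 mm wide (its y), 80 mm high (its z), about 55 g; a small hole near its top. This point is 40 mm above its lower edge. Grip it over its thickness in its top 30 mm only: what is lower goes down into the tester's slot.
- vial_2: Bystander: small glass vial, 21 mm across, 51 high; origin at its foot. Not to be disturbed.
- stopper_1: Bystander: rubber stopper, 33 mm across, 28 high; origin at its foot. Not to be disturbed.
- timer_1: Bystander: flat digital timer, 68 x 77 x 16 mm; origin at its underside. Not to be disturbed.
Not all that is in view belongs to the job. What is shaped like the part that bears coupon_center but red is not meant.

How it is judged:
By the outcome, as a careful person would: the job done as asked, in the order asked, and still so for the second after the job is handed in, with the robot touching nothing.
It also fails if it takes over 72 s, if anything falls off the work surface, if the arm or the gripper's body presses on something with over 40 N, if the wrist force passes 120 N, or if a joint passes its speed limit or range.

### The arm

A 6-joint arm with a two-finger parallel gripper is mounted at the origin on a cart in front of the work surface, level with it; the furniture and walls round the work are solid. World frame = base frame: x ahead of the robot, y to its left, z up, the work surface at z = 0. Lengths are in m, angles in rad, forces in N, time in s.
With the tool pointing down it reaches from about 0.3 to 0.95 m from the base axis. Payload 3.1 kg.
Tool frame: the origin (TCP) lies on the centre line of the jaws, within the pads' length; the fingertips stand 25 mm ahead of it and the grasp point (between the pads) lies 6 mm ahead of it (r.tip_reach is the distance from the TCP to the fingertips, in m); z points along the fingers, y is the line along which they close (so a half turn about z gives the same grasp; the last joint's range is limited). The gripper opens to 85 mm and grips with 20 to 120 N. Pads are 22 mm wide; open, the fingers measure 114 mm over their backs; the gripper's body (76 mm by 85 mm) begins 54 mm behind the grasp point. The pads swing forward as they close: fully open they stand 13 mm farther back than shut.
Start: joints at [-1.393, 0.308, 1.634, -0, 1.2, -0.07], TCP at [0.153, -0.606, 0.256] pointing down, gripper open.
Joint ranges: [-3.06, 3.06], [-0.79, 1.96], [0.05, 2.63], [-1.19, 4.34], [0.05, 2.64], [-2.94, 2.94]. Speed limits (rad/s): [2.79, 2.79, 3.14, 3.14, 3.14, 3.14].

### API

Orientations are given as a 3x3 rotation matrix whose columns are the frame's x, y, z axes.
In Python, from station import r, snapshot, get_calibration, silhouettes, landmark_of gives the robot as it stands. The module is installed in compiled form; this text tells all that it offers.
- The arm moves only by the tool play_rows, never from a script. Its argument "deltas" is a list of rows, each a list of 5 numbers: the shift along the tool's x, y, z in units of 0.12 m (1.0 is 0.12 m), then the turn about the tool's z in units of pi rad (1.0 is pi rad), then the closure, from -1 (fully open) to 1 (shut). In form: [[dx, dy, dz, spin, gripper], ...]. A call has 1 to 10 rows; each row shifts and turns the commanded pose from where the row before left it, along the tool's axes as they then stand; what a row does not reach is not made up. A row lasts 1/10 s, in which the tool goes at most 50 mm and 8.59 degrees, less where a joint would pass 70% of its speed; a pose out of reach is approached as far as the arm can. A call with a number of a shift or a turn outside -1 to 1 is refused whole. A call with a gripper value outside its range is refused whole. The fingers move at their own pace and stop on an object; the grip force is fixed at half the most. Time passes only in rows, so rows that do not move let the fingers close. It gives the time, the measured TCP pose, the force, the opening and the grip force at its end, in the units of the state.
- r.read_state(): the state, without advancing time (a new reading comes with each control period).
- snapshot(name): name is "scene" or "top" or "wrist"; returns (picture, depth): 400x640x3 uint8, blue, green, red; 400x640 float32, m along the optical axis (not along the pixel's ray), 0 where there is no reading.
- get_calibration(name): a dict with "fov_y" (degrees; the focal length in pixels is half the picture's height over the tangent of half this angle, whatever the lens; pixels are square), "cx", "cy" (the principal point, pixels), "rvec" (rotation vector, rad) and "tvec" (3), from world to camera coordinates, as OpenCV has them. Camera axes: x right, y down, z forward; pixel columns grow to the right and rows downward; lengths in m; the calibration is good to about 2 mm. A picture is of the moment at which its call begins: read the wrist's pose just before it. get_calibration takes no time and is no camera call; for the wrist camera it gives the pose at the moment of the call.
- r.job_done(): hands the job in; it is judged then, once.
Trained networks look in the newest picture that a camera, given by its name, has taken for a name from the list of things; names that differ only in an ending like _2 or _b are one class to them, and where a whole thing is asked for, a point or a joint stands for the part that bears it (a point fixed in the world has none). Each returns a list of dicts, best first, with "score" (0 to 1); they miss things now and then, are a little off and sometimes report something else, mostly with a low value. They report only what shows in the picture. A call takes as long as a camera call. They do not tell look-alikes from the thing itself.
- silhouettes(label, camera): "mask" (400x640 bool, what is visible of it).
- landmark_of(label, camera): "position" ([x, y, z] in m, in world coordinates, good to about 4 mm: a listed point, or the origin of a listed thing).
The state is a dict: "t": time; "joint_pos": joint angles; "qd": joint speeds; "joint_torque": joint torques, N m; "position": TCP position; "tcp_rot": TCP orientation; "force": force on the tool from outside, world axes, zero at the start; "moment": the same for the moment, N m; "opening": opening from 0.0 (shut) to 1.0 (fully open); "gripper_force": force on a finger pad.
Only numpy, scipy, OpenCV 4.12 (cv2) and the standard library are available. Lean on these libraries where they do the work, as an engineer would, in place of code of your own. Each camera call takes 0.05 s, during which the arm holds its last target. There are 200 camera calls.

## Working session

There is one attempt and no reset: what is moved stays moved. The work goes in short steps, Python scripts to look and compute and a tool call to move; the robot and the scene stay as the last step left them, time stands still between calls to the robot, and variables do not carry over. Pictures are saved under pics/ and viewed, at most 10 in all, crops included, and the job is handed in when it is done.

Besides the shell and the picture viewer there is one more tool, called after "Call:" as name(argument=value, ...), one argument or row to a line, values as JSON. play_rows: Moves the arm, as the interface text tells. Its arguments: {"type":"object","properties":{"deltas":{"type":"array"}},"required":["deltas"]}

```bash
mkdir -p pics
cat > h.py <<'E'
import numpy as np, cv2
from station import r, snapshot, get_calibration, silhouettes, landmark_of
def cam(n):
    c=get_calibration(n); f=200/np.tan(np.radians(c["fov_y"])/2)
    R=cv2.Rodrigues(np.array(c["rvec"],float))[0]; return f,c["cx"],c["cy"],R,np.array(c["tvec"],float).ravel()
def px2w(n,u,v,d,c=None):
    f,cx,cy,R,t=c or cam(n); p=np.stack([(u-cx)/f*d,(v-cy)/f*d,d+0*u],-1); return (p-t)@R
def w2px(n,P,c=None):
    f,cx,cy,R,t=c or cam(n); q=np.atleast_2d(P)@R.T+t; return np.c_[f*q[:,0]/q[:,2]+cx,f*q[:,1]/q[:,2]+cy]
def cloud(n,d,c=None):
    v,u=np.mgrid[0:400,0:640].astype(float); return px2w(n,u,v,d,c)
E
python3 - <<'E'
from h import *
np.set_printoptions(precision=4,suppress=True)
s=r.read_state();print(s["t"],s["position"],s["tcp_rot"],s["force"],s["opening"])
for n in ("scene","top"):
    im,d=snapshot(n);cv2.imwrite(f"pics/{n}0.png",im);np.savez(f"{n}0.npz",im=im,d=d)
    print(n,get_calibration(n))
    for l in ("tester","slot_mouth","bed_mid","trip_mid","knob_grip","rack","coupon_center","vial_2","stopper_1","timer_1"):
        print(l,[(round(float(a["score"]),2),np.round(a["position"],3)) for a in landmark_of(l,n)[:3]])
E
```

```text
0.0 [ 0.1531 -0.6052  0.2551] [[ 0.9695  0.2453 -0.0004]
 [ 0.2453 -0.9695  0.0022]
 [ 0.0002 -0.0022 -1.    ]] [-1.0976 -0.4624 -0.1469] 0.9973907493133847
scene {'fov_y': 46.68170805017951, 'cx': 314.6302585380983, 'cy': 200.4838258479727, 'rvec': array([ 1.1128, -2.0788,  1.265 ]), 'tvec': array([0.2864, 0.2948, 1.3177])}
tester []
slot_mouth []
bed_mid []
trip_mid []
knob_grip []
rack [(0.87, array([ 0.458,  0.132, -0.   ])), (0.55, array([ 0.408, -0.2  , -0.004]))]
coupon_center [(0.54, array([0.457, 0.04 , 0.039])), (0.45, array([0.458, 0.138, 0.078]))]
vial_2 [(0.61, array([0.584, 0.031, 0.004]))]
stopper_1 [(0.51, array([ 0.411, -0.2  , -0.004]))]
timer_1 [(0.66, array([ 0.43 ,  0.438, -0.001]))]
top {'fov_y': 46.00540404307016, 'cx': 321.7668046047971, 'cy': 202.5765763554911, 'rvec': array([ 2.1656, -2.167 ,  0.1439]), 'tvec': array([0.0048, 0.5002, 1.4154])}
tester []
slot_mouth [(0.8, array([ 0.536, -0.379,  0.129]))]
bed_mid [(0.95, array([ 0.493, -0.342,  0.118])), (0.42, array([ 0.536, -0.378,  0.132]))]
trip_mid [(0.83, array([ 0.454, -0.383,  0.141]))]
knob_grip [(0.8, array([ 0.43 , -0.295,  0.122]))]
rack [(0.76, array([ 0.454,  0.138, -0.005]))]
coupon_center [(0.52, array([0.459, 0.137, 0.083])), (0.45, array([0.458, 0.044, 0.043])), (0.43, array([ 0.455, -0.382,  0.141]))]
vial_2 [(0.38, array([ 0.582,  0.035, -0.   ]))]
stopper_1 [(0.46, array([ 0.408, -0.202,  0.005]))]
timer_1 [(0.91, array([ 0.431,  0.432, -0.003]))]
```

View pics/top0.png

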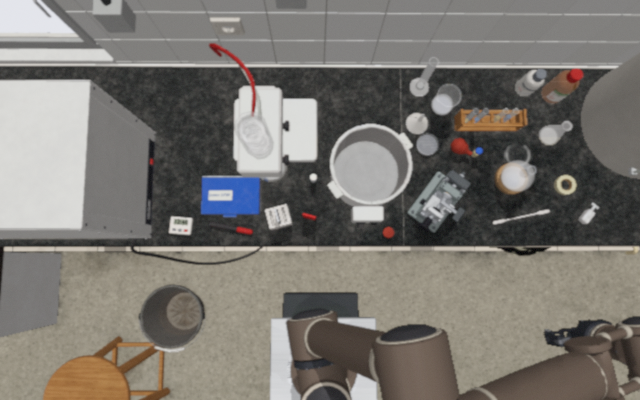

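View pics/scene0.png

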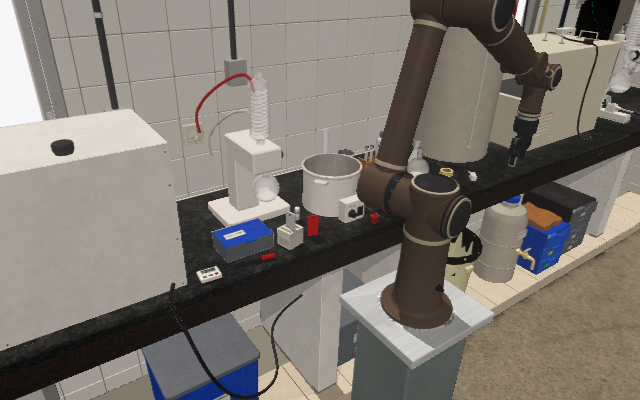

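Top view: the tester is at (440,200) with its knob end toward the robot. The white rack with the grey coupon is at (278,216). A red look-alike coupon stands at (309,216), the stopper is at (388,232), the vial at (314,178) and the timer at (180,225). Coupon candidates are the grey plate in the rack (278,212) and the red plate (309,216); I choose the grey one in the white rack and will check it close up.

Call:
play_rows(
  deltas=[
    [0, 0, -0.1, 0.048, -1],
    [0, 0, -0.1, 0.048, -1],
    [0, 0, -0.1, 0.048, -1],
    [0, 0, -0.1, 0.048, -1],
    [0, 0, -0.1, 0.048, -1],
    [0, 0, -0.1, 0.048, -1],
  ],
)

```text
t: 1.7
position: [0.1533, -0.6059, 0.3288]
tcp_rot: [[0.791, -0.612, -0.0], [-0.612, -0.791, 0.0], [-0.0, -0.0, -1.0]]
force: [0.1, -0.1, 1.1]
opening: 1.003
gripper_force: 0.0
```

Run:
```python
from h import *
np.set_printoptions(precision=4,suppress=True)
s=r.read_state();R=s["tcp_rot"];p=s["position"];print(p,R)
f,cx,cy,Rc,t=cam("wrist");C=-Rc.T@t;print("cam in tool",R.T@(C-p),"axis in tool",R.T@Rc[2],"right",R.T@Rc[0],f,cx,cy)
z=np.load("top0.npz");im,d=z["im"],z["d"]
P=cloud("top",d);m=(P[...,2]>0.01)&(P[...,2]<.3)&(d>0)
hm=np.clip(P[...,2]/0.2*255,0,255).astype(np.uint8)
y0,y1,x0,x1=155,245,395,485
a=cv2.resize(im[y0:y1,x0:x1],None,fx=4.4,fy=4.4,interpolation=2);b=cv2.resize(cv2.applyColorMap(hm[y0:y1,x0:x1],2),None,fx=4.4,fy=4.4,interpolation=0)
cv2.imwrite("pics/crop1.png",np.hstack([a,b]))
```

```text
[ 0.1533 -0.6059  0.3288] [[ 0.791  -0.6118 -0.    ]
 [-0.6118 -0.791   0.    ]
 [-0.     -0.     -1.    ]]
cam in tool [ 0.0692 -0.0006 -0.1178] axis in tool [-0.2742  0.0013  0.9617] right [ 0.0007  1.     -0.0011] 276.8782096492239 316.17830345131193 193.7112388313731
```

Call:
play_rows(
  deltas=[
    [0.086, -0.38, -0.06, 0, -1],
    [0.086, -0.38, -0.06, 0, -1],
    [0.086, -0.38, -0.06, 0, -1],
    [0.086, -0.38, -0.06, 0, -1],
    [0.086, -0.38, -0.06, 0, -1],
    [0.086, -0.38, -0.06, 0, -1],
    [0.086, -0.38, -0.06, 0, -1],
    [0.086, -0.38, -0.06, 0, -1],
    [0.086, -0.38, -0.06, 0, -1],
    [0, 0, 0, 0, -1],
  ],
)

```text
t: 2.7
position: [0.4804, -0.3324, 0.3945]
tcp_rot: [[0.799, -0.602, 0.004], [-0.602, -0.799, 0.001], [0.003, -0.003, -1.0]]
force: [0.2, 0.7, -0.3]
opening: 1.003
gripper_force: 0.0
```

Run:
```python
from h import *
np.set_printoptions(precision=4,suppress=True)
s=r.read_state();print(s["t"],s["position"])
c=cam("wrist");im,d=snapshot("wrist");cv2.imwrite("pics/w1.png",im);np.savez("w1.npz",im=im,d=d,R=c[3],t=c[4])
for l in ("tester","slot_mouth","bed_mid","trip_mid","knob_grip"):
    for n in ("wrist",): print(l,[(round(float(a["score"]),2),np.round(a["position"],4)) for a in landmark_of(l,n)[:3]])
```

```text
2.7 [ 0.4804 -0.3324  0.3945]
tester [(0.61, array([ 0.5021, -0.3404, -0.0007]))]
slot_mouth [(0.75, array([ 0.5416, -0.3818,  0.1341])), (0.54, array([ 0.4325, -0.2915,  0.1161]))]
bed_mid [(0.79, array([ 0.4912, -0.3419,  0.1193]))]
trip_mid [(0.9, array([ 0.4549, -0.3839,  0.1437])), (0.4, array([ 0.411 , -0.197 , -0.0045]))]
knob_grip [(0.77, array([ 0.4328, -0.2915,  0.1208]))]
```

View pics/w1.png

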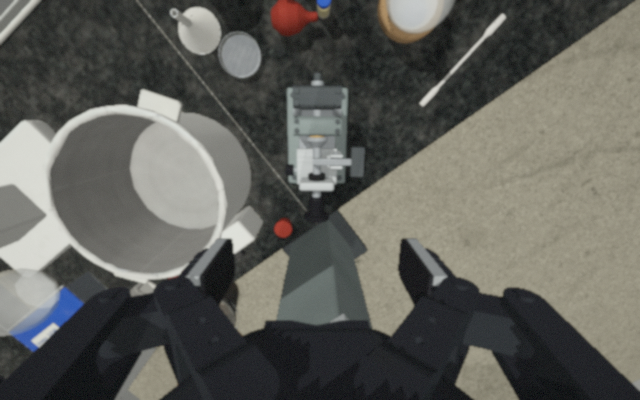

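Wrist view: the tester's knob is at (317,205), the carriage around (317,165), the trip bar at (357,162) and the anvil at (318,97). The rod runs nearly straight up the image.

Call:
play_rows(
  deltas=[
    [-0.06, 0, 0.25, 0, -1],
    [-0.06, 0, 0.25, 0, -1],
    [-0.06, 0, 0.25, 0, -1],
    [-0.06, 0, 0.25, 0, -1],
    [0, 0, 0, 0, -1],
  ],
)

```text
t: 3.5
position: [0.4489, -0.3169, 0.2678]
tcp_rot: [[0.793, -0.609, -0.009], [-0.609, -0.793, 0.007], [-0.012, -0.0, -1.0]]
force: [-0.3, 0.8, -0.0]
opening: 0.999
gripper_force: 0.0
```

Run:
```python
from h import *
np.set_printoptions(precision=4,suppress=True,linewidth=200)
s=r.read_state();print(s["t"],s["position"],s["tcp_rot"])
c=cam("wrist");im,d=snapshot("wrist");cv2.imwrite("pics/w2.png",im);np.savez("w2.npz",im=im,d=d,R=c[3],t=c[4])
for l in ("slot_mouth","bed_mid","trip_mid","knob_grip"):
    print(l,[(round(float(a["score"]),2),np.round(a["position"],4)) for a in landmark_of(l,"wrist")[:3]])
for l in ("striker","slot_mouth","tester"):
  for a in silhouettes(l,"wrist")[:2]:
    m=a["mask"];print(l,a["score"],m.sum(),np.argwhere(m).mean(0))
P=cloud("wrist",d,c)
Q=P[(P[...,2]>0.126)&(P[...,2]<0.139)&(d>0)]
Q=Q[np.linalg.norm(Q[:,:2]-[.541,-.381],axis=1)<.05]
print(len(Q),np.median(Q[:,2]),cv2.minAreaRect((Q[:,:2]*1000).astype(np.float32)))
```

```text
3.5 [ 0.4489 -0.3169  0.2678] [[ 0.7933 -0.6088 -0.009 ]
 [-0.6088 -0.7933  0.0072]
 [-0.0115 -0.0003 -0.9999]]
slot_mouth [(0.85, array([ 0.542 , -0.3792,  0.133 ]))]
bed_mid [(0.69, array([ 0.4908, -0.3455,  0.1204]))]
trip_mid []
knob_grip [(0.94, array([ 0.4344, -0.2921,  0.1194]))]
striker 0.56 2131 [171.4946 308.7973]
striker 0.4 10931 [ 92.1736 309.446 ]
slot_mouth 0.81 11088 [ 92.0125 309.7414]
tester 0.92 10834 [ 91.8137 309.8888]
6375 0.13370849321047687 ((538.753662109375, -376.1986083984375), (64.25200653076172, 90.23789978027344), 52.73488998413086)
```

View pics/w2.png

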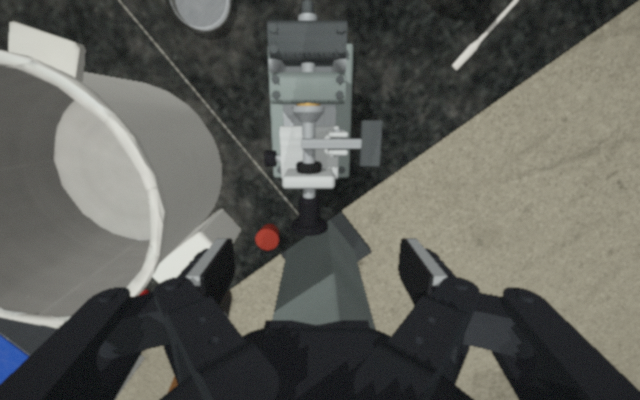

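```bash
cat > fit.py <<'E'
from h import *
from scipy.optimize import minimize
np.set_printoptions(precision=2,suppress=True,linewidth=200)
z=np.load("w2.npz");d=z["d"];c=cam("wrist");c=(*c[:3],z["R"],z["t"])
P=cloud("wrist",d,c)*1000;P=P[d>0]
def T(yaw,o): 
    a=np.radians(yaw);R=np.array([[np.cos(a),-np.sin(a)],[np.sin(a),np.cos(a)]])
    return np.c_[(P[:,:2]-o)@R,P[:,2]]
for yaw in (-37.3,-38):
    q=T(yaw,np.array([500,-346]))
    B=q[(q[:,2]>128)&(q[:,2]<138)&(q[:,0]>22)&(q[:,0]<90)&(abs(q[:,1])<45)]
    print(yaw,"x ends",np.percentile(B[:,0],[0.5,2,98,99.5]))
    for x in range(24,92,6):
        b=B[abs(B[:,0]-x)<3]
        if len(b)>20: print(x,np.percentile(b[:,1],[1,99]),np.percentile(b[:,1],[1,99]).mean())
    C=q[(q[:,2]>60)&(q[:,2]<150)&(q[:,0]>-130)&(q[:,0]<-72)&(abs(q[:,1])<25)]
    for x in range(-125,-72,4):
        b=C[abs(C[:,0]-x)<2]
        if len(b)>5:print("rod",x,len(b),np.percentile(b[:,1],[3,97]),np.percentile(b[:,1],[3,97]).mean(),np.percentile(b[:,2],97))
    D=q[(q[:,2]>132)&(q[:,2]<150)&(q[:,0]>-70)&(q[:,0]<20)&(q[:,1]<-44)&(q[:,1]>-75)]
    print("bar",len(D),np.percentile(D,[2,98],axis=0))
E
python3 fit.py
```

```text
-37.3 x ends [22.53 23.32 82.39 83.48]
24 [-31.93  30.81] -0.5635149952578242
30 [-32.18  30.57] -0.80780106257785
36 [-31.99  31.13] -0.4277020154983031
42 [-32.07  30.83] -0.6225687830815261
48 [-32.04  31.36] -0.34013494622021057
54 [-32.35  30.95] -0.7024797670138767
60 [-31.88  30.71] -0.5843890328812815
66 [-32.01  31.24] -0.3864139615206845
72 [-31.85  30.94] -0.4536487748836304
78 [-31.88  30.63] -0.6245576960101573
84 [-31.74  30.58] -0.5814703626760078
rod -105 9 [-11.27  15.7 ] 2.2118684156361788 137.8620286832582
rod -101 127 [-17.24  17.02] -0.1057951752263726 139.47328556996206
rod -97 290 [-17.35  16.17] -0.5908238380763784 138.77729082475693
rod -93 93 [-10.52  10.02] -0.2521165008708337 132.43071205807448
rod -89 79 [-10.26   9.49] -0.3874449550930601 131.97942558405913
rod -85 80 [-10.27   9.77] -0.24722380746601846 131.69429865973993
rod -81 76 [-10.27   9.71] -0.279794401094108 131.63003217721445
rod -77 85 [-10.26   9.02] -0.6223346783988619 131.5820616729916
rod -73 64 [-10.39   9.59] -0.39880594307562234 131.58707036103107
bar 980 [[-33.05 -63.76 139.33]
 [  4.
[... 434 characters left out ...]
1552447773274
84 [-30.78  31.36] 0.2908512124807867
rod -105 9 [-12.54  14.43] 0.9487959485556487 137.8620286832582
rod -101 127 [-18.47  15.8 ] -1.3362694504625399 139.47328556996206
rod -97 288 [-18.54  15.  ] -1.7693348254770598 138.77953514588836
rod -93 95 [-12.48   8.81] -1.8328934776170103 132.4242455838598
rod -89 78 [-11.34   8.44] -1.4518131950223552 131.98126872418646
rod -85 80 [-10.94   8.75] -1.0986639868359038 131.69429865973993
rod -81 76 [-11.25   8.73] -1.2588107271609168 131.63003217721445
rod -77 85 [-11.21   8.08] -1.566270886743169 131.5820616729916
rod -73 63 [-11.32   8.68] -1.3191081469285528 131.58923302745762
bar 982 [[-32.36 -63.95 139.33]
 [  5.09 -45.95 142.48]]
```

Call:
play_rows(
  deltas=[
    [-0.1, -0.03, 0, 0, -1],
    [-0.106, -0.03, 0.13, 0, -1],
    [0, 0, 0.2, 0, -1],
    [0, 0, 0.2, 0, -1],
    [0, 0, 0.2, 0, -1],
    [0, 0, 0, 0, -1],
    [0, 0, 0, 0, -1],
  ],
)

```text
t: 4.6
position: [0.4378, -0.2974, 0.1857]
tcp_rot: [[0.795, -0.607, -0.001], [-0.607, -0.795, 0.001], [-0.001, -0.0, -1.0]]
force: [0.5, -0.7, 0.4]
opening: 1.004
gripper_force: 0.0
```

```bash
cat >> h.py <<'E'
O=np.array([499.7,-346.4]);_a=np.radians(-37.3);RT=np.array([[np.cos(_a),-np.sin(_a)],[np.sin(_a),np.cos(_a)]])
def st():
    s=r.read_state();p=s["position"]*1000;R=s["tcp_rot"]
    print("t",round(s["t"],2),"tester xyz mm",np.round(np.r_[(p[:2]-O)@RT,p[2]],1),"yaw",np.round(np.degrees(np.arctan2(R[1,0],R[0,0])),2),"tilt",np.round(R[:2,2],4),"F(tester)",np.round(np.r_[s["force"][:2]@RT,s["force"][2]],2),"open",round(s["opening"]*85,1),"gf",round(s["gripper_force"],1))
E
python3 -c "
from h import *
st();st()
im,d=snapshot('wrist');st()
print(landmark_of('knob_grip','wrist')[:1])"
```

```text
t 4.6 tester xyz mm [-79.    1.4 185.7] yaw -37.35 tilt [-0.0006  0.0006] F(tester) [ 0.82 -0.2   0.41] open 85.3 gf 0.0
t 4.6 tester xyz mm [-79.    1.4 185.7] yaw -37.35 tilt [-0.0006  0.0006] F(tester) [ 0.82 -0.2   0.41] open 85.3 gf 0.0
t 4.65 tester xyz mm [-77.9   1.4 186.7] yaw -37.36 tilt [ 0.0013 -0.0009] F(tester) [-0.74 -0.16  0.23] open 84.9 gf 0.0
[{'position': [0.4369, -0.2917, 0.1195], 'score': 0.8}]
```

Call:
play_rows(
  deltas=[
    [-0.04, 0, 0.2, 0, -1],
    [0, 0, 0.2, 0, -1],
    [0, 0, 0.1, 0, -0.6],
    [0, 0, 0, 0, 0.2],
    [0, 0, 0, 0, 0.25],
    [0, 0, 0, 0, 0.25],
    [0, 0, 0, 0, 0.25],
    [0, 0, 0, 0, 0.25],
  ],
)

```text
t: 5.5
position: [0.4348, -0.2954, 0.1264]
tcp_rot: [[0.795, -0.607, 0.001], [-0.607, -0.795, -0.001], [0.002, 0.0, -1.0]]
force: [-1.1, 0.0, 0.1]
opening: 0.375
gripper_force: 0.0
```

```bash
python3 -c "
from h import *
st()
c=cam('wrist');im,d=snapshot('wrist');st();np.savez('w3.npz',im=im,d=d,R=c[3],t=c[4])
cv2.imwrite('pics/w3.png',im[130:400,170:470])"
```

```text
t 5.5 tester xyz mm [-82.5   1.2 126.4] yaw -37.37 tilt [ 0.0014 -0.0011] F(tester) [-0.92 -0.64  0.09] open 31.9 gf 0.0
t 5.55 tester xyz mm [-82.8   1.2 126.1] yaw -37.37 tilt [ 0.0009 -0.0008] F(tester) [-0.16  0.4  -0.2 ] open 31.7 gf 0.0
```

View pics/w3.png

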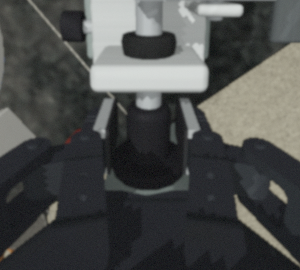

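The close crop shows the black neck at (148,140) centred between the fingers, inner faces at x≈113 and 190, just ahead of the flange. I'll close on it.

Call:
play_rows(
  deltas=[
    [0, 0, 0, 0, 0.6],
    [0, 0, 0, 0, 1],
    [0, 0, 0, 0, 1],
    [0, 0, 0, 0, 1],
  ],
)

```text
t: 5.95
position: [0.4339, -0.2959, 0.1261]
tcp_rot: [[0.795, -0.606, -0.001], [-0.606, -0.795, -0.002], [0.0, 0.002, -1.0]]
force: [-5.0, -2.4, 5.9]
opening: 0.232
gripper_force: 58.5
```

```bash
cat >> h.py <<'E'
def avg(n=6):
    A=[]
    for i in range(n):
        snapshot("wrist");s=r.read_state();p=s["position"]*1000
        A.append(np.r_[(p[:2]-O)@RT,p[2],s["force"][:2]@RT,s["force"][2]])
    A=np.array(A);print("avg pos",A[:,:3].mean(0).round(2),"F",A[:,3:].mean(0).round(2),"sd",A.std(0).round(2))
E
python3 -c "
from h import *
st();avg();st()"
```

```text
t 5.95 tester xyz mm [-83.    0.3 126.1] yaw -37.33 tilt [-0.0007 -0.0015] F(tester) [-2.53 -4.96  5.91] open 19.7 gf 58.5
avg pos [-82.96   0.29 126.12] F [-1.6  -5.05  5.41] sd [0.01 0.01 0.01 0.42 0.33 0.49]
t 6.25 tester xyz mm [-83.    0.3 126.1] yaw -37.34 tilt [-0.0007 -0.0016] F(tester) [-1.66 -5.12  4.7 ] open 20.2 gf 58.6
```

Call:
play_rows(
  deltas=[
    [0, 0.008, -0.008, 0, 1],
    [-0.04, 0, 0, 0, 1],
    [-0.04, 0, 0, 0, 1],
    [-0.04, 0, 0, 0, 1],
    [-0.04, 0, 0, 0, 1],
    [0, 0, 0, 0, 1],
    [0, 0, 0, 0, 1],
  ],
)

```text
t: 6.95
position: [0.4207, -0.2859, 0.1263]
tcp_rot: [[0.795, -0.607, 0.006], [-0.607, -0.795, -0.005], [0.008, -0.0, -1.0]]
force: [5.6, -7.4, -8.5]
opening: 0.237
gripper_force: 59.0
```

```bash
python3 -c "
from h import *
avg(4);st()"
```

```text
avg pos [-99.45   0.25 126.32] F [ 8.39 -2.11 -6.94] sd [0.04 0.01 0.02 0.4  0.21 0.37]
t 7.15 tester xyz mm [-99.4   0.2 126.3] yaw -37.38 tilt [ 0.0064 -0.0048] F(tester) [ 8.56 -2.45 -6.83] open 19.6 gf 59.0
```

Call:
play_rows(
  deltas=[
    [-0.03, 0.004, 0.004, 0, 1],
    [-0.03, 0, 0, 0, 1],
    [-0.03, 0, 0, 0, 1],
    [0, 0, 0, 0, 1],
    [0, 0, 0, 0, 1],
  ],
)

```text
t: 7.65
position: [0.4128, -0.2799, 0.1263]
tcp_rot: [[0.794, -0.607, 0.008], [-0.607, -0.794, -0.005], [0.01, -0.001, -1.0]]
force: [7.6, -6.3, -6.3]
opening: 0.236
gripper_force: 59.5
```

```bash
python3 -c "
from h import *
avg(4);st()"
```

```text
avg pos [-109.48    0.23  126.29] F [ 8.71 -0.37 -6.94] sd [0.02 0.   0.02 0.24 0.41 0.6 ]
t 7.85 tester xyz mm [-109.5    0.2  126.3] yaw -37.4 tilt [ 0.0082 -0.005 ] F(tester) [ 8.3  -0.44 -7.12] open 20.3 gf 59.5
```

Call:
play_rows(
  deltas=[
    [-0.025, 0, 0.003, 0, 1],
    [-0.025, 0, 0, 0, 1],
    [0, 0, 0, 0, 1],
    [0, 0, 0, 0, 1],
  ],
)

```text
t: 8.25
position: [0.4085, -0.2766, 0.1263]
tcp_rot: [[0.794, -0.607, 0.01], [-0.607, -0.794, -0.006], [0.011, -0.001, -1.0]]
force: [8.3, -5.9, -6.2]
opening: 0.233
gripper_force: 59.5
```

```bash
python3 -c "
from h import *
avg(4)"
```

```text
avg pos [-114.79    0.25  126.29] F [ 9.09 -0.03 -6.63] sd [0.01 0.01 0.02 0.33 0.17 0.41]
```

Call:
play_rows(
  deltas=[
    [-0.017, 0, 0, 0, 1],
    [0, 0, 0, 0, 1],
    [0, 0, 0, 0, 1],
  ],
)

```text
t: 8.75
position: [0.4071, -0.2755, 0.1263]
tcp_rot: [[0.794, -0.607, 0.01], [-0.607, -0.794, -0.006], [0.012, -0.001, -1.0]]
force: [8.5, -6.0, -7.5]
opening: 0.234
gripper_force: 59.4
```

```bash
python3 -c "
from h import *
avg(4)"
```

```text
avg pos [-116.56    0.25  126.3 ] F [10.25  0.06 -6.87] sd [0.02 0.01 0.01 0.53 0.49 0.57]
```

Call:
play_rows(
  deltas=[
    [-0.008, 0, 0, 0, 1],
    [0, 0, 0, 0, 1],
    [0, 0, 0, 0, 1],
  ],
)

```text
t: 9.25
position: [0.4065, -0.2751, 0.1263]
tcp_rot: [[0.794, -0.607, 0.01], [-0.607, -0.794, -0.007], [0.012, -0.001, -1.0]]
force: [8.8, -6.6, -7.3]
opening: 0.239
gripper_force: 59.4
```

```bash
python3 -c "
from h import *
avg(5)"
```

```text
avg pos [-117.32    0.26  126.3 ] F [11.05  0.25 -7.5 ] sd [0.01 0.01 0.01 0.8  0.31 0.2 ]
```

Call:
play_rows(
  deltas=[
    [-0.008, 0, 0, 0, 1],
    [0, 0, 0, 0, 1],
    [0, 0, 0, 0, 1],
  ],
)

```text
t: 9.8
position: [0.4051, -0.274, 0.1263]
tcp_rot: [[0.794, -0.607, 0.009], [-0.607, -0.794, -0.005], [0.01, -0.001, -1.0]]
force: [6.5, -5.2, -4.8]
opening: 0.237
gripper_force: 59.5
```

```bash
python3 -c "
from h import *
avg(5)"
```

```text
avg pos [-119.08    0.25  126.27] F [ 9.12 -0.64 -5.45] sd [0.01 0.01 0.01 0.44 0.84 0.47]
```

Call:
play_rows(
  deltas=[
    [-0.008, 0, 0, 0, 1],
    [0, 0, 0, 0, 1],
    [0, 0, 0, 0, 1],
  ],
)

```text
t: 10.35
position: [0.4049, -0.2738, 0.1263]
tcp_rot: [[0.794, -0.607, 0.01], [-0.607, -0.794, -0.007], [0.012, -0.001, -1.0]]
force: [8.3, -7.3, -7.8]
opening: 0.235
gripper_force: 59.4
```

```bash
python3 -c "
from h import *
avg(6)"
```

```text
avg pos [-119.38    0.26  126.3 ] F [10.43 -0.27 -7.25] sd [0.02 0.01 0.01 0.65 0.2  0.4 ]
```

Call:
play_rows(
  deltas=[
    [-0.008, 0, 0, 0, 1],
    [0, 0, 0, 0, 1],
    [0, 0, 0, 0, 1],
  ],
)

```text
t: 10.95
position: [0.4041, -0.2733, 0.1263]
tcp_rot: [[0.794, -0.607, 0.01], [-0.607, -0.794, -0.007], [0.012, -0.001, -1.0]]
force: [8.6, -5.7, -7.6]
opening: 0.236
gripper_force: 59.4
```

```bash
python3 -c "
from h import *
avg(6)"
```

```text
avg pos [-120.29    0.26  126.31] F [10.57 -0.2  -7.47] sd [0.02 0.01 0.01 0.77 0.54 0.57]
```

Call:
play_rows(
  deltas=[
    [-0.008, 0, 0, 0, 1],
    [0, 0, 0, 0, 1],
    [0, 0, 0, 0, 1],
  ],
)

```text
t: 11.55
position: [0.4037, -0.273, 0.1263]
tcp_rot: [[0.794, -0.607, 0.011], [-0.607, -0.794, -0.007], [0.013, -0.001, -1.0]]
force: [8.9, -7.4, -8.2]
opening: 0.237
gripper_force: 59.4
```

```bash
python3 -c "
from h import *
avg(6)"
```

```text
avg pos [-120.88    0.27  126.31] F [11.59 -0.19 -8.33] sd [0.   0.   0.01 0.53 0.24 0.49]
```

Call:
play_rows(
  deltas=[
    [-0.006, 0, 0, 0, 1],
    [0, 0, 0, 0, 1],
    [0, 0, 0, 0, 1],
  ],
)

```text
t: 12.15
position: [0.4035, -0.2728, 0.1263]
tcp_rot: [[0.794, -0.607, 0.012], [-0.607, -0.794, -0.008], [0.014, -0.001, -1.0]]
force: [9.1, -7.8, -8.7]
opening: 0.237
gripper_force: 59.3
```

```bash
python3 -c "
from h import *
avg(6)"
```

```text
avg pos [-121.16    0.26  126.34] F [12.52  0.05 -9.73] sd [0.01 0.01 0.02 0.49 0.37 0.27]
```

Call:
play_rows(
  deltas=[
    [0.02, 0, 0.008, 0, 1],
    [0.02, 0, 0.004, 0, 1],
    [0, 0, 0, 0, 1],
    [0, 0, 0, 0, 1],
  ],
)

```text
t: 12.85
position: [0.4053, -0.2742, 0.1261]
tcp_rot: [[0.795, -0.607, 0.006], [-0.607, -0.795, -0.004], [0.007, -0.001, -1.0]]
force: [2.7, -1.0, 5.2]
opening: 0.234
gripper_force: 61.0
```

```bash
python3 -c "
from h import *
avg(5)"
```

```text
avg pos [-118.85    0.26  126.1 ] F [ 3.33 -0.11  6.2 ] sd [0.02 0.   0.02 0.2  0.59 0.62]
```

Call:
play_rows(
  deltas=[
    [0.01, 0, -0.005, 0, 1],
    [0, 0, 0, 0, 0],
    [0, 0, 0, 0, -1],
    [0, 0, 0, 0, -1],
    [0, 0, 0, 0, -1],
    [0, 0, 0, 0, -1],
    [0, 0, -0.2, 0, -1],
    [0, 0, -0.4, 0, -1],
    [0, 0, -0.4, 0, -1],
    [0, 0, -0.4, 0, -1],
  ],
)

```text
t: 14.1
position: [0.403, -0.2729, 0.2941]
tcp_rot: [[0.795, -0.607, -0.001], [-0.607, -0.795, 0.001], [-0.001, -0.0, -1.0]]
force: [0.7, -1.5, 0.4]
opening: 1.001
gripper_force: 0.0
```

```bash
python3 -c "
from h import *
st()
c=cam('wrist');im,d=snapshot('wrist');np.savez('w4.npz',im=im,d=d,R=c[3],t=c[4])
q=cloud('wrist',d,c)*1000;q=np.concatenate([(q[...,:2]-O)@RT,q[...,2:]],-1)[d>0]
C=q[(q[:,2]>60)&(q[:,2]<150)&(q[:,0]>-150)&(q[:,0]<-72)&(abs(q[:,1])<25)]
for x in range(-149,-72,4):
  b=C[abs(C[:,0]-x)<2]
  if len(b)>5: print(x,len(b),np.percentile(b[:,1],[3,97]).round(1),np.percentile(b[:,2],97).round(1))
z=np.load('top0.npz');d=z['d'];P=cloud('top',d)*1000
ct=cam('top')
for nm,o,w in (('rack',[456,135],55),('red',[458,40],40)):
  m=(np.linalg.norm(P[...,:2]-o,axis=-1)<w)&(d>0)
  Q=P[m];
  for lo,hi in ((50,66),(70,100),(100,125)):
    b=Q[(Q[:,2]>lo)&(Q[:,2]<hi)]
    if len(b)>4: print(nm,lo,len(b),b.mean(0).round(1),cv2.minAreaRect(b[:,:2].astype(np.float32)))
"
```

```text
t 14.1 tester xyz mm [-1.215e+02 -2.000e-01  2.941e+02] yaw -37.37 tilt [-0.0008  0.0008] F(tester) [ 1.43 -0.76  0.42] open 85.1 gf 0.0
-137 123 [-16.8  17.5] 139.7
-133 208 [-16.8  17.4] 139.1
-129 86 [-11.   10.5] 132.0
-125 76 [-10.5   9.9] 132.2
-121 69 [-10.3   9.9] 131.7
-117 79 [-10.4  11. ] 132.0
-113 79 [-9.9 11. ] 131.6
-109 83 [-10.3  10.4] 131.3
-105 75 [-8.1  8.7] 130.3
-101 43 [-4.9  5.6] 126.5
-97 43 [-5.   5.5] 126.8
-93 43 [-4.9  5.5] 126.7
-89 43 [-4.9  5.5] 126.6
-85 43 [-4.9  5.5] 127.0
-81 44 [-4.9  5.4] 126.8
-77 44 [-4.9  5.4] 126.7
-73 32 [-4.9  5.4] 127.1
rack 50 299 [455.2 137.3  61.7] ((455.9649353027344, 137.48715209960938), (60.53190994262695, 65.88933563232422), 14.461670875549316)
rack 70 11 [451.8 133.8  85. ] ((455.0391540527344, 134.298828125), (38.889427185058594, 3.7284555435180664), 9.432374000549316)
rack 100 32 [455.5 136.7 119.2] ((454.80810546875, 136.763427734375), (38.624481201171875, 5.72418737411499), 14.435128211975098)
red 50 6 [454.6  46.7  55.4] ((454.8592529296875, 47.64834976196289), (34.48400115966797, 0.19038651883602142), 73.56214904785156)
red 70 31 [456.8  45.3  79.8] ((457.00689697265625, 44.59447479248047), (40.01670837402344, 5.908457279205322), 74.25934600830078)
```

```bash
python3 -c "
from h import *
z=np.load('top0.npz');d=z['d'];P=cloud('top',d)
m=(d>0)&(P[...,2]>0.02)
Q=P[m];print('max height grid x rows, y cols')
ys=np.arange(-.5,.3,.05);print('      ',ys.round(2))
for x in np.arange(.3,.75,.05):
  print(round(x,2),[int(1000*max(list(Q[(abs(Q[:,0]-x)<.025)&(abs(Q[:,1]-y)<.025),2])+[0])) for y in ys])
"
```

```text
max height grid x rows, y cols
       [-0.5  -0.45 -0.4  -0.35 -0.3  -0.25 -0.2  -0.15 -0.1  -0.05 -0.    0.05
  0.1   0.15  0.2   0.25]
0.3 [0, 0, 0, 0, 0, 0, 0, 0, 0, 0, 0, 0, 0, 0, 0, 0]
0.35 [0, 0, 0, 0, 0, 0, 0, 0, 0, 0, 0, 0, 0, 0, 0, 0]
0.4 [0, 0, 0, 20, 144, 136, 37, 0, 62, 0, 0, 0, 0, 66, 0, 22]
0.45 [0, 0, 147, 148, 145, 136, 31, 103, 100, 0, 0, 85, 69, 125, 64, 65]
0.5 [0, 0, 140, 145, 139, 22, 187, 185, 188, 187, 166, 0, 66, 67, 67, 66]
0.55 [0, 0, 141, 142, 23, 186, 187, 38, 38, 187, 185, 56, 318, 524, 506, 67]
0.6 [0, 0, 132, 140, 0, 189, 42, 37, 37, 184, 187, 54, 321, 547, 531, 62]
0.65 [57, 56, 50, 0, 0, 186, 186, 39, 39, 186, 182, 38, 322, 524, 512, 36]
0.7 [0, 52, 54, 0, 21, 161, 188, 187, 186, 187, 29, 37, 319, 528, 520, 38]
```

```bash
python3 -c "
from h import *
for n in ('top','scene'):
  z=np.load(n+'0.npz');d=z['d'];P=cloud(n,d)
  Q=P[(d>0)&(P[...,2]>0.2)&(P[...,0]>.3)&(P[...,0]<.8)&(P[...,1]>.03)&(P[...,1]<.3)]
  for lo in np.arange(.2,.5,.05):
    b=Q[(Q[:,2]>lo)&(Q[:,2]<lo+.05)]
    if len(b)>3: print(n,lo.round(2),len(b),np.percentile(b[:,0],[0,1,5]).round(3),'y',np.percentile(b[:,1],[1,99]).round(3))
s=r.read_state();print(s['joint_pos'])"
```

```text
top 0.2 25 [0.544 0.544 0.544] y [0.112 0.19 ]
top 0.25 429 [0.542 0.542 0.543] y [0.094 0.211]
top 0.3 2212 [0.542 0.543 0.548] y [0.113 0.219]
top 0.35 191 [0.568 0.568 0.568] y [0.126 0.206]
top 0.4 212 [0.568 0.568 0.569] y [0.126 0.188]
top 0.45 332 [0.567 0.568 0.569] y [0.126 0.24 ]
scene 0.2 305 [0.535 0.541 0.544] y [0.123 0.22 ]
scene 0.25 799 [0.537 0.539 0.541] y [0.111 0.221]
scene 0.3 881 [0.537 0.54  0.543] y [0.118 0.221]
scene 0.35 385 [0.565 0.565 0.568] y [0.136 0.209]
scene 0.4 364 [0.564 0.565 0.568] y [0.136 0.197]
scene 0.45 421 [0.563 0.566 0.568] y [0.133 0.239]
[-6.84736132e-01 -5.76864743e-03  1.89652190e+00  1.80671965e-04
  1.23565481e+00  1.53814977e+00]
```

The striker stays cocked: the knob is now at x≈-119 in the tester frame. A tall apparatus stands at x≥0.54 behind the rack, so I'll grasp the coupon with the wrist camera turned toward the robot.

Call:
play_rows(
  deltas=[
    [0, 0, 0, -0.0477, -1],
    [0, 0, 0, -0.0477, -1],
    [0, 0, 0, -0.0477, -1],
    [0, 0, 0, -0.0477, -1],
    [0, 0, 0, -0.0477, -1],
    [0, 0, 0, -0.0477, -1],
    [0, 0, 0, -0.0477, -1],
    [0, 0, 0, -0.0477, -1],
    [0, 0, 0, -0.0477, -1],
    [0, 0, 0, -0.0477, -1],
  ],
)

```text
t: 15.15
position: [0.4033, -0.2732, 0.2923]
tcp_rot: [[0.658, 0.753, -0.0], [0.753, -0.658, 0.001], [0.0, -0.001, -1.0]]
force: [-1.1, -0.6, -0.0]
opening: 1.003
gripper_force: 0.0
```

Call:
play_rows(
  deltas=[
    [0, 0, 0, -0.0477, -1],
    [0, 0, 0, -0.0477, -1],
    [0, 0, 0, -0.0477, -1],
    [0, 0, 0, -0.0477, -1],
    [0, 0, 0, -0.0477, -1],
    [0, 0, 0, -0.0477, -1],
    [0, 0, 0, -0.0477, -1],
    [0, 0, 0, -0.0477, -1],
    [0, 0, 0, -0.0477, -1],
    [0, 0, 0, -0.0477, -1],
  ],
)

```text
t: 16.15
position: [0.4033, -0.2732, 0.2923]
tcp_rot: [[-0.703, 0.711, -0.0], [0.711, 0.703, 0.001], [0.001, 0.0, -1.0]]
force: [0.2, 0.5, 0.0]
opening: 1.003
gripper_force: 0.0
```

Call:
play_rows(
  deltas=[
    [0, 0, 0, -0.0477, -1],
    [0, 0, 0, -0.0477, -1],
    [0, 0, 0, -0.0477, -1],
    [0, 0, 0, -0.0477, -1],
    [0, 0, 0, -0.0477, -1],
    [0, 0, 0, -0.0477, -1],
    [0, 0, 0, -0.0477, -1],
  ],
)

```text
t: 16.85
position: [0.4033, -0.2732, 0.2922]
tcp_rot: [[-0.967, -0.256, -0.0], [-0.256, 0.967, 0.001], [0.0, 0.001, -1.0]]
force: [0.6, -0.4, -0.3]
opening: 1.002
gripper_force: 0.0
```

```bash
python3 -c "
from h import *
s=r.read_state();R=s['tcp_rot'];print(s['t'],s['position'],np.degrees(np.arctan2(R[1,0],R[0,0])),s['joint_pos'].round(2))
D=np.array([.4555,.137,.294])-s['position'];print((R.T@D)/.12)"
```

```text
16.85 [ 0.40325847 -0.2731565   0.29223293] -165.19506606567623 [-0.68  0.    1.91  0.    1.23 -2.51]
[-1.29427892  3.19326477 -0.01303031]
```

Call:
play_rows(
  deltas=[
    [-0.144, 0.355, 0, 0, -1],
    [-0.144, 0.355, 0, 0, -1],
    [-0.144, 0.355, 0, 0, -1],
    [-0.144, 0.355, 0, 0, -1],
    [-0.144, 0.355, 0, 0, -1],
    [-0.144, 0.355, 0, 0, -1],
    [-0.144, 0.355, 0, 0, -1],
    [-0.144, 0.355, 0, 0, -1],
    [-0.144, 0.355, 0, 0, -1],
    [0, 0, 0, 0, -1],
  ],
)

```text
t: 17.85
position: [0.4584, 0.1415, 0.2926]
tcp_rot: [[-0.967, -0.256, 0.0], [-0.256, 0.967, 0.003], [-0.001, 0.002, -1.0]]
force: [0.3, 0.2, -0.9]
opening: 1.002
gripper_force: 0.0
```

```bash
cat > coup.py <<'E'
from h import *
np.set_printoptions(precision=4,suppress=True)
snapshot("wrist")
c=cam('wrist');im,d=snapshot('wrist');cv2.imwrite("pics/w5.png",im)
s=r.read_state();R=s['tcp_rot'];p=s["position"];print(s['t'],p,np.degrees(np.arctan2(R[1,0],R[0,0])))
P=cloud('wrist',d,c);Q=P[(d>0)&(np.linalg.norm(P[...,:2]-[.4555,.137],axis=-1)<.06)]
for lo,hi in ((.05,.067),(.105,.13)):
    b=Q[(Q[:,2]>lo)&(Q[:,2]<hi)]*1000
    print(lo,len(b),b.mean(0),np.percentile(b[:,2],95),cv2.minAreaRect(b[:,:2].astype(np.float32)))
print(R.T@(b.mean(0)/1000-p)*1000,"mm in tool")
E
python3 coup.py
```

```text
17.95 [0.4579 0.1375 0.2922] -165.37178959474156
0.05 1809 [453.5416 136.4727  61.6185] 63.25390077640953 ((452.4991149902344, 147.11563110351562), (59.316688537597656, 86.89491271972656), 14.93163776397705)
0.105 228 [453.1971 136.5038 120.2295] 122.08714585987576 ((454.3395690917969, 136.77169799804688), (39.903900146484375, 5.450161933898926), 14.77565860748291)
[  4.6097   0.2611 171.9697] mm in tool
```

View pics/w5.png

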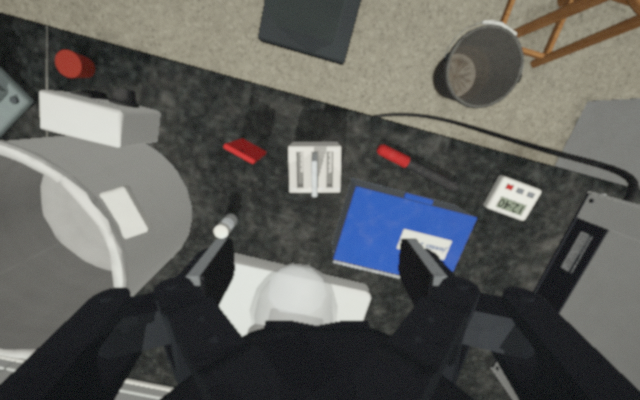

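The wrist view confirms it: the grey coupon stands in the white rack at (315,172), and the red look-alike is apart at (245,150). Descending to grip its top 30 mm.

Call:
play_rows(
  deltas=[
    [0.031, 0.002, 0.2, 0, -1],
    [0, 0, 0.25, 0, -1],
    [0, 0, 0.25, 0, -1],
    [0, 0, 0.25, 0, -0.8],
    [0, 0, 0.25, 0, -0.3],
    [0, 0, 0.2, 0, 0.2],
    [0, 0, 0.06, 0, 0.5],
    [0, 0, 0, 0, 0.6],
    [0, 0, 0, 0, 0.6],
  ],
)

```text
t: 18.85
position: [0.4557, 0.1355, 0.1185]
tcp_rot: [[-0.969, -0.248, 0.002], [-0.248, 0.969, 0.0], [-0.002, -0.0, -1.0]]
force: [0.5, 0.4, 0.5]
opening: 0.199
gripper_force: 0.0
```

```bash
python3 -c "
from h import *
c=cam('wrist');im,d=snapshot('wrist');s=r.read_state();print(s['position'],s['opening']*85,s['force'])
cv2.imwrite('pics/w6.png',cv2.resize(im[150:350,210:430],None,fx=2.5,fy=2.5))"
```

```text
[0.45608765 0.13579809 0.11900176] 17.383816724270048 [-0.22096761  0.42025114  0.23178991]
```

View pics/w6.png

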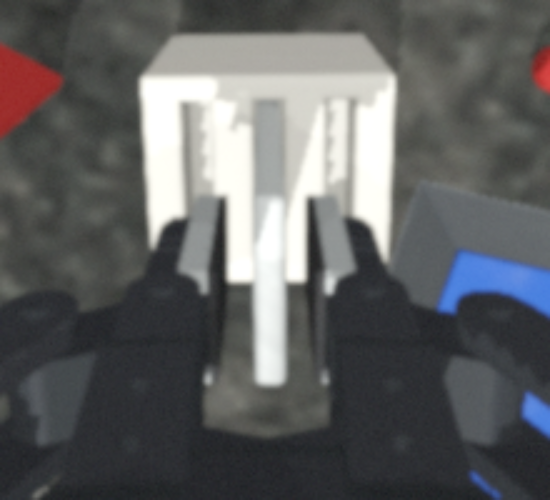

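The coupon's top edge (x≈270) is centred between the pads (222 and 315). Closing and lifting.

Call:
play_rows(
  deltas=[
    [0, 0, 0, 0, 0.75],
    [0, 0, 0, 0, 0.85],
    [0, 0, 0, 0, 1],
    [0, 0, 0, 0, 1],
    [0, 0, 0, 0, 1],
  ],
)

```text
t: 19.4
position: [0.4558, 0.1363, 0.1188]
tcp_rot: [[-0.968, -0.25, 0.002], [-0.25, 0.968, 0.0], [-0.002, -0.0, -1.0]]
force: [-0.8, -0.2, 7.3]
opening: 0.06
gripper_force: 60.1
```

```bash
python3 -c "
from h import *
snapshot('wrist');s=r.read_state();print(s['t'],s['position'].round(4),s['opening']*85,s['force'].round(1),s['gripper_force'],s['tcp_rot'].round(3))"
```

```text
19.45 [0.4558 0.1363 0.1188] 5.124840243702843 [-0.6 -0.1  6.1] 60.11655807495117 [[-0.968 -0.25   0.002]
 [-0.25   0.968  0.   ]
 [-0.002 -0.    -1.   ]]
```

Call:
play_rows(
  deltas=[
    [0, 0, -0.05, 0, 1],
    [0, 0, -0.15, 0, 1],
    [0, 0, -0.3, 0, 1],
    [0, 0, -0.4, 0, 1],
    [0, 0, -0.4, 0, 1],
    [0, 0, -0.4, 0, 1],
    [0, 0, 0, 0, 1],
  ],
)

```text
t: 20.15
position: [0.4588, 0.137, 0.3298]
tcp_rot: [[-0.968, -0.25, 0.015], [-0.25, 0.968, 0.003], [-0.016, -0.001, -1.0]]
force: [0.5, -0.4, 0.4]
opening: 0.057
gripper_force: 59.3
```

Call:
play_rows(
  deltas=[
    [0.03, -0.2, 0, 0, 1],
    [0.04, -0.39, 0, 0, 1],
    [0.04, -0.39, 0, 0, 1],
    [0.04, -0.39, 0, 0, 1],
    [0.04, -0.39, 0, 0, 1],
    [0.04, -0.39, 0, 0, 1],
    [0.04, -0.39, 0, 0, 1],
    [0.04, -0.39, 0, 0, 1],
    [0.04, -0.39, 0, 0, 1],
    [0.04, -0.39, 0, 0, 1],
  ],
)

```text
t: 21.15
position: [0.5199, -0.3082, 0.3202]
tcp_rot: [[-0.968, -0.249, -0.002], [-0.249, 0.968, 0.001], [0.001, 0.002, -1.0]]
force: [1.1, 0.8, -0.0]
opening: 0.06
gripper_force: 59.3
```

Call:
play_rows(
  deltas=[
    [0.01, -0.39, 0, 0, 1],
    [0, -0.2, 0, 0, 1],
    [0, 0, 0, 0.0477, 1],
    [0, 0, 0, 0.0477, 1],
    [0, 0, 0, 0.0477, 1],
    [0, 0, 0, 0.0477, 1],
    [0, 0, 0, 0.0477, 1],
    [0, 0, 0, 0.0477, 1],
    [0, 0, 0, 0.0477, 1],
    [0, 0, 0, 0.0477, 1],
  ],
)

```text
t: 22.15
position: [0.5365, -0.375, 0.32]
tcp_rot: [[-0.58, 0.815, -0.002], [0.815, 0.58, 0.002], [0.003, -0.001, -1.0]]
force: [-0.0, -0.4, -0.5]
opening: 0.057
gripper_force: 59.3
```

Call:
play_rows(
  deltas=[
    [0, 0, 0, 0.0477, 1],
    [0, 0, 0, 0.0477, 1],
    [0, 0, 0, 0.0477, 1],
    [0, 0, 0, 0.0477, 1],
    [0, 0, 0, 0.0477, 1],
    [0, 0, 0, 0.0477, 1],
    [0, 0, 0, 0.0477, 1],
    [0, 0, 0, 0.0477, 1],
    [0, 0, 0, 0.024, 1],
    [0, 0, 0, 0, 1],
  ],
)

```text
t: 23.15
position: [0.5365, -0.3751, 0.3201]
tcp_rot: [[0.605, 0.796, -0.002], [0.796, -0.605, 0.002], [0.0, -0.002, -1.0]]
force: [-0.1, 0.0, -0.5]
opening: 0.059
gripper_force: 59.3
```

```bash
python3 -c "
from h import *
c=cam('wrist');im,d=snapshot('wrist');np.savez('w7.npz',im=im,d=d,R=c[3],t=c[4]);st()
cv2.imwrite('pics/w7.png',im)
for f in ('w2','w4','w7'):
  z=np.load(f+'.npz');d=z['d'];cc=(*c[:3],z['R'],z['t'])
  q=cloud('wrist',d,cc)*1000;q=np.concatenate([(q[...,:2]-O)@RT,q[...,2:]],-1)[d>0]
  B=q[(abs(q[:,1])<32)&(abs(q[:,1])>4)&(q[:,0]>10)&(q[:,0]<95)&(q[:,2]>40)]
  print(f,[(x,round(float(np.median(b[:,2])),1)) for x in range(14,92,2) for b in [B[(abs(B[:,0]-x)<1)&(abs(B[:,1])<20)]] if len(b)>3])
  b=B[(B[:,2]>129)&(B[:,2]<138)]
  if len(b)>20: print(np.percentile(b,[.5,99.5],axis=0).round(1))
"
```

```text
t 23.2 tester xyz mm [ 46.8  -0.5 320.3] yaw 52.86 tilt [-0.0017  0.0014] F(tester) [ 0.33 -0.01 -1.21] open 5.1 gf 59.3
w2 [(14, 130.6), (16, 130.9), (18, 124.6), (20, 130.2), (22, 132.8), (24, 134.2), (26, 134.1), (28, 134.2), (30, 134.1), (32, 134.2), (34, 133.9), (36, 134.2), (38, 134.3), (40, 133.2), (42, 130.5), (44, 127.5), (46, 123.5), (48, 123.3), (50, 96.1), (52, 96.4), (54, 116.2), (56, 129.0), (58, 131.4), (60, 133.3), (62, 134.3), (64, 134.3), (66, 134.2), (68, 134.1), (70, 134.2), (72, 134.3), (74, 134.2), (76, 134.4), (78, 134.1), (80, 133.5), (82, 131.7), (84, 130.2), (86, 125.1), (88, 125.1), (90, 124.4)]
[[ 11.  -31.7 129.1]
 [ 83.1  31.7 137.2]]
w4 [(14, 90.4), (16, 114.7), (18, 90.7), (20, 120.6), (22, 133.0), (24, 134.3), (26, 134.0), (28, 134.3), (30, 134.0), (32, 134.2), (34, 134.0), (36, 134.2), (38, 134.2), (40, 132.8), (42, 130.5), (44, 128.0), (54, 103.1)]
[[ 17.4 -31.6 129.2]
 [ 44.9  31.8 137.4]]
w7 [(14, 358.9), (16, 358.3), (18, 356.6), (20, 380.1), (22, 383.4), (24, 380.2), (26, 341.1), (28, 389.9), (30, 382.1), (32, 379.5), (34, 377.9), (36, 378.6), (38, 378.8), (40, 379.8), (42, 372.8), (44, 378.3), (46, 379.1), (48, 379.9), (50, 377.9), (52, 372.0), (54, 382.1), (56, 378.9), (58, 378.1), (60, 378.0), (62, 379.4), (64, 383.7), (66, 389.0), (68, 346.9), (70, 381.7), (72, 382.9), (74, 355.5), (76, 356.9), (78, 358.2), (80, 358.2), (82, 361.7), (84, 367.0), (86, 370.9), (88, 375.0), (90, 377.3)]
[[ 19.7 -31.  129.1]
 [ 83.3  31.4 137.4]]
```

View pics/w7.png

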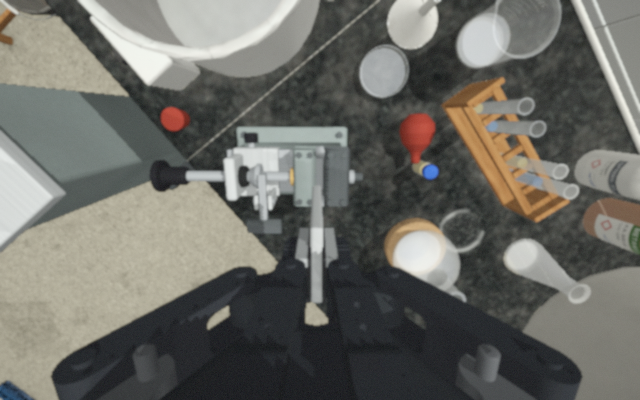

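The coupon is held upright between the fingers at (318,180–300), with the tester below it: knob drawn back at (165,175), trip bar at (263,227), anvil at (337,178).

Call:
play_rows(
  deltas=[
    [-0.007, 0.027, 0.15, 0, 1],
    [0, 0, 0.25, 0, 1],
    [0, 0, 0.25, 0, 1],
    [0, 0, 0.15, 0, 1],
    [0, 0, 0.04, 0, 1],
    [0, 0, 0, 0, 1],
    [0, 0, 0, 0, 1],
  ],
)

```text
t: 23.9
position: [0.5398, -0.3788, 0.2221]
tcp_rot: [[0.605, 0.796, 0.002], [0.796, -0.605, -0.001], [-0.0, 0.002, -1.0]]
force: [0.7, -0.4, -0.1]
opening: 0.057
gripper_force: 59.3
```

```bash
python3 -c "
from h import *
c=cam('wrist');im,d=snapshot('wrist');np.savez('w8.npz',im=im,d=d,R=c[3],t=c[4]);st()
s=r.read_state();R=s['tcp_rot'];p=s['position']
q=((cloud('wrist',d,c)-p)@R*1000)[d>0]
C=q[(abs(q[:,1])<9)&(q[:,2]>-15)&(q[:,2]<84)&(abs(q[:,0])<28)]
for z in range(-15,85,6):
  b=C[abs(C[:,2]-z)<3]
  if len(b)>3: print(z,len(b),np.percentile(b[:,0],[2,98]).round(1),'y',np.percentile(b[:,1],[5,50,95]).round(1))
cv2.imwrite('pics/w8.png',cv2.resize(im[60:330,190:450],None,fx=2.2,fy=2.2))"
```

```text
t 23.95 tester xyz mm [ 51.8  -1.5 222.6] yaw 52.78 tilt [ 0.0025 -0.002 ] F(tester) [ 0.2  -0.12 -0.02] open 5.1 gf 59.3
-15 271 [-9.5 12.6] y [-5.9  2.4  6. ]
-9 423 [-9.8 12.1] y [-7.5  2.1  7.3]
-3 1004 [-16.8  20.9] y [-5.4 -0.6  4.9]
3 202 [11.1 21.5] y [-8.1 -0.1  7.9]
9 168 [11.1 21.5] y [-8.2  0.4  7.8]
15 139 [11.2 21.5] y [-8.3 -0.1  8. ]
21 90 [11.2 21.5] y [-7.5 -0.6  7.4]
27 34 [20.3 21.6] y [-2.8 -0.4  1.8]
33 34 [20.5 21.5] y [-2.9 -0.4  2.2]
39 31 [20.5 21.6] y [-2.7 -0.7  2. ]
45 26 [20.2 21.4] y [-3.1 -0.7  2.4]
51 25 [19.9 21.5] y [-3.1 -0.1  2.4]
57 23 [19.8 21.4] y [-3.3 -0.7  2.5]
63 20 [20.7 21.5] y [-2.7 -0.4  2. ]
69 19 [20.7 21.7] y [-2.8 -0.   2.1]
75 13 [20.9 21.6] y [-2.5 -0.7  1.7]
```

View pics/w8.png

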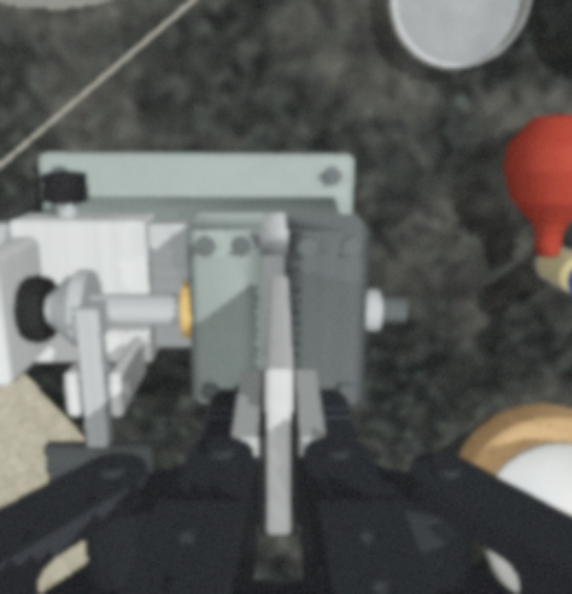

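The coupon is upright, and at its lower end (280,275) it points into the slot between the green guide block and the dark anvil. I'll shift 1.3 mm and start lowering.

Call:
play_rows(
  deltas=[
    [0, -0.011, 0, 0, 1],
    [0, 0, 0.04, 0, 1],
    [0, 0, 0.04, 0, 1],
    [0, 0, 0.04, 0, 1],
    [0, 0, 0.04, 0, 1],
    [0, 0, 0, 0, 1],
    [0, 0, 0, 0, 1],
  ],
)

```text
t: 24.65
position: [0.5379, -0.3773, 0.2011]
tcp_rot: [[0.605, 0.796, -0.001], [0.796, -0.605, 0.001], [0.0, -0.001, -1.0]]
force: [0.1, 0.4, -0.3]
opening: 0.06
gripper_force: 59.3
```

```bash
python3 -c "
from h import *
avg(2);st()"
```

```text
avg pos [ 49.36  -1.48 201.55] F [-0.51 -0.54 -0.77] sd [0.05 0.01 0.1  0.04 0.09 0.56]
t 24.75 tester xyz mm [ 49.4  -1.5 201.7] yaw 52.76 tilt [ 0.0001 -0.0001] F(tester) [-0.47 -0.46 -1.33] open 5.1 gf 59.3
```

Call:
play_rows(
  deltas=[
    [0, 0.005, 0.02, 0, 1],
    [0, 0, 0.03, 0, 1],
    [0, 0, 0.03, 0, 1],
    [0, 0, 0.03, 0, 1],
    [0, 0, 0, 0, 1],
    [0, 0, 0, 0, 1],
  ],
)

```text
t: 25.35
position: [0.5384, -0.3777, 0.188]
tcp_rot: [[0.605, 0.796, -0.0], [0.796, -0.605, 0.0], [0.0, -0.001, -1.0]]
force: [0.7, -0.6, -0.7]
opening: 0.058
gripper_force: 59.3
```

```bash
python3 -c "
from h import *
avg(3)"
```

```text
avg pos [ 50.02  -1.47 188.45] F [ 0.16 -0.77 -0.57] sd [0.05 0.   0.11 0.49 0.21 0.27]
```

Call:
play_rows(
  deltas=[
    [0, 0, 0.02, 0, 1],
    [0, 0, 0.02, 0, 1],
    [0, 0, 0.02, 0, 1],
    [0, 0, 0.02, 0, 1],
    [0, 0, 0.015, 0, 1],
    [0, 0, 0, 0, 1],
    [0, 0, 0, 0, 1],
  ],
)

```text
t: 26.2
position: [0.5385, -0.3778, 0.1769]
tcp_rot: [[0.605, 0.796, -0.0], [0.796, -0.605, 0.0], [0.0, -0.0, -1.0]]
force: [-0.2, -0.2, -0.1]
opening: 0.053
gripper_force: 59.3
```

```bash
python3 -c "
from h import *
avg(3)"
```

```text
avg pos [ 50.02  -1.47 177.07] F [-0.16 -0.01 -0.04] sd [0.03 0.01 0.05 0.44 0.06 0.05]
```

Call:
play_rows(
  deltas=[
    [0, 0, 0.008, 0, 1],
    [0, 0, 0.006, 0, 1],
    [0, 0, 0, 0, 1],
  ],
)

```text
t: 26.65
position: [0.5384, -0.3777, 0.1751]
tcp_rot: [[0.605, 0.796, -0.0], [0.796, -0.605, 0.0], [-0.0, -0.0, -1.0]]
force: [-0.4, 0.2, -0.4]
opening: 0.059
gripper_force: 59.3
```

```bash
python3 -c "
from h import *
avg(3)"
```

```text
avg pos [ 49.88  -1.46 175.22] F [ 0.49 -0.27 -0.19] sd [0.03 0.01 0.04 0.12 0.27 0.4 ]
```

Expected home is a TCP height of about 174. Continuing gently in sub-millimetre steps.

Call:
play_rows(
  deltas=[
    [0, 0, 0.006, 0, 1],
    [0, 0, 0.004, 0, 1],
    [0, 0, 0, 0, 1],
  ],
)

```text
t: 27.1
position: [0.5385, -0.3778, 0.174]
tcp_rot: [[0.605, 0.796, 0.0], [0.796, -0.605, 0.0], [0.0, -0.0, -1.0]]
force: [0.4, 0.2, -0.9]
opening: 0.059
gripper_force: 59.3
```

```bash
python3 -c "
from h import *
avg(3)"
```

```text
avg pos [ 49.9   -1.46 174.05] F [ 0.21 -0.01 -0.69] sd [0.01 0.02 0.04 0.24 0.31 0.37]
```

Call:
play_rows(
  deltas=[
    [0, 0, 0.005, 0, 1],
    [0, 0, 0, 0, 1],
  ],
)

```text
t: 27.45
position: [0.5387, -0.3779, 0.174]
tcp_rot: [[0.605, 0.796, 0.0], [0.796, -0.605, -0.0], [0.0, 0.0, -1.0]]
force: [-0.0, -0.2, 2.3]
opening: 0.058
gripper_force: 59.8
```

```bash
python3 -c "
from h import *
avg(3)"
```

```text
avg pos [ 50.05  -1.46 173.93] F [-1.23  0.39  2.28] sd [0.01 0.01 0.01 0.37 0.35 0.47]
```

The coupon is home: 2.3 N of floor contact at the expected height. Releasing with a small opening and rising.

Call:
play_rows(
  deltas=[
    [0, 0, -0.002, 0, 0.85],
    [0, 0, 0, 0, 0.7],
    [0, 0, 0, 0, 0.5],
    [0, 0, 0, 0, 0.4],
    [0, 0, -0.03, 0, 0.4],
    [0, 0, -0.08, 0, 0.4],
    [0, 0, -0.2, 0, 0.4],
    [0, 0, -0.3, 0, 0.4],
    [0, 0, -0.2, 0, 0.4],
    [0, 0, 0, 0, 0.4],
  ],
)

```text
t: 28.6
position: [0.5411, -0.3798, 0.2776]
tcp_rot: [[0.605, 0.796, 0.009], [0.796, -0.605, -0.007], [-0.0, 0.011, -1.0]]
force: [0.1, -0.5, 0.2]
opening: 0.301
gripper_force: 0.0
```

```bash
python3 -c "
from h import *
c=cam('wrist');im,d=snapshot('wrist');np.savez('w9.npz',im=im,d=d,R=c[3],t=c[4]);st()
q=cloud('wrist',d,c)*1000;q=np.concatenate([(q[...,:2]-O)@RT,q[...,2:]],-1)[d>0]
C=q[(abs(q[:,0]-50)<10)&(abs(q[:,1])<26)&(q[:,2]>140)&(q[:,2]<185)]
print('coupon',len(C),np.percentile(C,[2,50,98],axis=0).round(1))
T=C[C[:,2]>172];print('top',len(T),np.percentile(T,[2,50,98],axis=0).round(1))
D=q[(q[:,2]>136)&(q[:,2]<147)&(q[:,0]>-60)&(q[:,0]<20)&(q[:,1]<-44)&(q[:,1]>-75)]
print('bar',len(D),np.percentile(D,[1,99],axis=0).round(1))
F=q[(q[:,2]>110)&(q[:,2]<145)&(q[:,0]>-160)&(q[:,0]<-100)&(abs(q[:,1])<25)]
print('knob',len(F),F.min(0).round(1) if len(F) else '')
"
```

```text
t 28.65 tester xyz mm [ 51.7  -1.5 274.7] yaw 52.76 tilt [ 0.0052 -0.0042] F(tester) [-0.14  0.11 -0.38] open 25.6 gf 0.0
coupon 376 [[ 47.2 -18.5 146.1]
 [ 49.8   3.7 175.9]
 [ 52.4  19.9 177.4]]
top 322 [[ 47.2 -18.7 174.4]
 [ 49.8   1.2 176.1]
 [ 52.3  19.7 177.4]]
bar 635 [[-33.6 -62.3 138.9]
 [  5.2 -45.  142.8]]
knob 1326 [-139.6  -18.3  110.1]
```

Call:
play_rows(
  deltas=[
    [-0.15, -0.15, 0, 0, 0.8],
    [-0.16, -0.19, 0, 0, 1],
    [-0.155, -0.2, 0, 0, 1],
    [0, 0, 0.15, 0, 1],
    [0, 0, 0.25, 0, 1],
    [0, 0, 0.25, 0, 1],
    [0, 0, 0.07, 0, 1],
    [0, 0, 0, 0, 1],
    [0, 0, 0, 0, 1],
  ],
)

```text
t: 29.55
position: [0.4536, -0.3833, 0.185]
tcp_rot: [[0.605, 0.796, 0.0], [0.796, -0.605, -0.0], [-0.0, 0.001, -1.0]]
force: [0.5, -0.4, -0.1]
opening: 0.001
gripper_force: 0.0
```

```bash
python3 -c "
from h import *
avg(2);st();print(r.tip_reach)"
```

```text
avg pos [-13.58 -57.4  186.09] F [ 1.03 -0.68  0.33] sd [0.13 0.01 0.21 0.55 0.08 0.26]
t 29.65 tester xyz mm [-13.4 -57.4 186.3] yaw 52.77 tilt [ 0.0023 -0.0023] F(tester) [ 1.58 -0.61  0.59] open 0.3 gf 0.0
0.025
```

Call:
play_rows(
  deltas=[
    [0, 0, 0.08, 0, 1],
    [0, 0, 0.06, 0, 1],
    [0, 0, 0.03, 0, 1],
    [0, 0, 0.03, 0, 1],
    [0, 0, 0.02, 0, 1],
    [0, 0, 0.01, 0, 1],
    [0, 0, 0, 0, 1],
    [0, 0, 0, 0, 1],
  ],
)

```text
t: 30.45
position: [0.453, -0.3835, 0.1569]
tcp_rot: [[0.605, 0.796, -0.0], [0.796, -0.605, -0.001], [-0.001, 0.0, -1.0]]
force: [-0.8, -1.4, 1.4]
opening: 0.0
gripper_force: 1.4
```

```bash
python3 -c "
from h import *
avg(3)
for n in ('wrist','top'):
  c=cam(n);im,d=snapshot(n)
  q=cloud(n,d,c)*1000;q=np.concatenate([(q[...,:2]-O)@RT,q[...,2:]],-1)[d>0]
  F=q[(q[:,2]>110)&(q[:,2]<145)&(q[:,0]>-160)&(q[:,0]<-80)&(abs(q[:,1])<22)]
  print(n,'knob min x',len(F),np.percentile(F[:,0],[1,5]).round(1) if len(F) else '')
"
```

```text
avg pos [-14.67 -57.67 156.9 ] F [ 0.48 -3.2   1.94] sd [0.01 0.07 0.01 0.48 0.16 0.49]
wrist knob min x 3623 [-107.7 -106.4]
top knob min x 108 [-110.1 -109.4]
```

It fired: the knob's rear face went from -139 to -108, the tip on the coupon. Retreating and checking.

Call:
play_rows(
  deltas=[
    [0, 0, -0.06, 0, 1],
    [0, 0, -0.2, 0, 1],
    [0, 0, -0.35, 0, 1],
    [0, 0, -0.35, 0, 1],
    [-0.1, 0, -0.2, 0, 1],
    [0, 0, 0, 0, 1],
    [0, 0, 0, 0, 1],
  ],
)

```text
t: 31.4
position: [0.4462, -0.3918, 0.2962]
tcp_rot: [[0.605, 0.796, 0.001], [0.796, -0.605, 0.001], [0.002, 0.0, -1.0]]
force: [-0.6, -0.1, -0.4]
opening: 0.0
gripper_force: 0.0
```

```bash
python3 -c "
from h import *
c=cam('wrist');im,d=snapshot('wrist');st()
cv2.imwrite('pics/w10.png',im)
q=cloud('wrist',d,c)*1000;q=np.concatenate([(q[...,:2]-O)@RT,q[...,2:]],-1)[d>0]
T=q[(abs(q[:,0]-50)<12)&(abs(q[:,1])<26)&(q[:,2]>160)&(q[:,2]<190)]
print('top',len(T),np.percentile(T,[2,50,98],axis=0).round(1))
snapshot('top')
for l in ('stopper_1','vial_2','timer_1'): print(l,[np.round(a['position'],3) for a in landmark_of(l,'top')[:1]])
"
```

```text
t 31.45 tester xyz mm [-15.9 -68.4 294.7] yaw 52.76 tilt [-0.0011  0.0029] F(tester) [-0.34 -0.67 -0.95] open 0.5 gf 0.0
top 556 [[ 47.8 -18.9 161.2]
 [ 49.    0.6 175.4]
 [ 53.6  18.7 177.3]]
stopper_1 [array([ 0.409, -0.2  ,  0.003])]
vial_2 [array([ 0.58 ,  0.034, -0.002])]
timer_1 [array([ 0.432,  0.432, -0.002])]
```

View pics/w10.png

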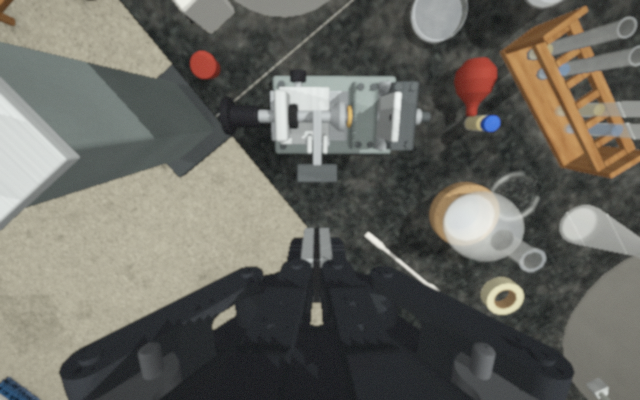

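The coupon stands in its slot at (395,115), the knob has gone forward to (230,115), the trip bar at (317,173) is free, and the bystanders have not moved.

```bash
python3 -c "
from station import r
print(r.job_done())"
```

```text
the job is handed in; nothing more can be done
None
```

The tester was cocked, the coupon seated fully home and the shot fired, and the job is handed in; the coupon is standing in its slot, and the vial, stopper and timer showed no movement in the last check.

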